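# Lay out the screwdriver and present the screw jar

## Robot

A 7-joint arm with a two-finger parallel gripper is mounted at the origin on a cart in front of the work surface, level with it; the furniture and walls round the work are solid. World frame = base frame: x ahead of the robot, y to its left, z up, the work surface at z = 0. Lengths are in m, angles in rad, forces in N, time in s.
With the tool pointing down it reaches from about 0.35 to 0.775 m from the base axis. Payload 3.1 kg.
Tool frame: the origin (TCP) lies between the finger pads, 19 mm behind the fingertips; this is the grasp point; z points along the fingers, y is the line along which they close (so a half turn about z gives the same grasp; the last joint's range is limited). The gripper opens to 85 mm and grips with 20 to 120 N. Pads are 22 mm wide; open, the fingers measure 114 mm over their backs; the gripper's body (76 mm by 85 mm) begins 54 mm behind the grasp point. The pads swing forward as they close: fully open they stand 13 mm farther back than shut.
Start: joints at [1.308, 0.311, 0.014, 1.512, -0.004, 1.319, -0.027], TCP at [0.12, -0.537, 0.25] pointing down, gripper open.
Joint ranges: [-2.7, 2.7], [-0.3, 1.91], [-1.27, 1.3], [0.12, 2.57], [-1.44, 4.58], [0.2, 2.03], [-3.05, 3.05]. Speed limits (rad/s): [2.79, 2.79, 3.14, 3.14, 3.14, 3.14, 3.14].

## Interface

Orientations are given as a unit quaternion [w, x, y, z].
In Python, from station import r, imaging gives the robot as it stands.
- The arm moves only by the tool play_rows, never from a script. Its argument "plan" is a list of rows, each an object of numbers: "x", "y", "z": the shift along the tool's x, y, z in mm; "spin": the turn about the tool's z in degrees; "hand": the finger opening in mm, from 0 to 85.4. A call has 1 to 20 rows; each row is the pose to reach, as a shift and turn from the pose commanded when the call began, along the tool's axes at that moment; what a row does not reach only later rows make up. A row lasts 1/12 s, in which the tool goes at most 41.7 mm and 7.16 degrees, less where a joint would pass 70% of its speed; a pose out of reach is approached as far as the arm can. A call with a gripper value outside its range is refused whole. The fingers move at their own pace and stop on an object; "grip_force" is the grip in N (left out, the last holds). Time passes only in rows, so rows that repeat a pose let the fingers close. It gives the time, the measured TCP pose, the force, the opening and the grip force at its end, in the units of the state.
- r.state(): the state, without advancing time (a new reading comes with each control period).
- imaging.camera(name): name is "side" or "top"; returns (picture, depth): 420x560x3 uint8, red, green, blue; 420x560 float32, m along the optical axis (not along the pixel's ray), 0 where there is no reading.
- imaging.camera_params(name): a dict with "vertical_fov" (degrees; the focal length in pixels is half the picture's height over the tangent of half this angle, whatever the lens; pixels are square), "cx", "cy" (the principal point, pixels), "k1" (the pictures are not rectified: a ray, as slopes to the right and down, at radius r is drawn at 1 + k1 r^2 times it, then the intrinsics apply), "world_to_cam" (4x4, takes a point from world to camera coordinates). Camera axes: x right, y down, z forward; pixel columns grow to the right and rows downward; lengths in m; the calibration is good to about 2 mm. A picture is of the moment at which its call begins. camera_params takes no time and is no camera call.
- r.hand_in(): hands the job in; it is judged then, once.
The state is a dict: "time": time; "joints": joint angles; "dq": joint speeds; "effort": joint torques, N m; "eef_pos": TCP position; "tcp_rot": TCP orientation; "wrist_force": force on the tool from outside, world axes, zero at the start; "wrist_torque": the same for the moment, N m; "opening": finger opening in m; "finger_force": force on a finger pad.
Only numpy, scipy, OpenCV 4.12 (cv2) and the standard library are available. Lean on these libraries where they do the work, as an engineer would, in place of code of your own. Each camera call takes 0.05 s, during which the arm holds its last target. There are 200 camera calls.

## Task

Get the bench ready for driving screws: first lay the loose screwdriver flat in the empty lane of the two-lane tool tray, with its handle at the same end as that of the screwdriver already lying there, and let go of it. Then take the carousel by the bar handle at its top and turn it until the one big screw jar (the others are smaller) stands right over the pointer on the carousel's foot, and finish with the program still gripping the handle and holding the carousel still there. Leave the other things alone.

Things in the scene. Friction and masses are not known exactly. Their poses are not given: they have to be found in the camera images.
- loose_driver: The loose screwdriver that must be laid in the tray, 228 mm long, 85 g or so, lying on the table. Origin under its middle. Its handle (26 mm wide and high, plain, 100 mm long) runs from y = +14 to +114 mm of its own frame, its 6 mm shaft from y = +14 to -114 mm; z up. It starts with the handle roughly towards the robot.
- driver_grip (a point): Point in the loose screwdriver's handle, on its centre line (13 mm above its underside), 50 mm from its middle along its own +y, near its centre of mass: a good place to grip, across the 26 mm.
- driver_tip (a point): Point on the loose screwdriver's shaft near the blade, 13 mm above the underside, 110 mm from its middle along its own -y.
- tray: Two-lane plywood tool tray fixed to the table, 115 mm wide (its x) and 270 mm long (its y). Origin under its centre. Its lane floors are 6 mm above the table; the lips round them and the divider between the lanes are 5 mm wide and rise 5 mm above the floors (to 11 mm above the table). Each lane is 50 mm wide and 260 mm long. Its own +y end, where the handles go, is the end towards the robot.
- lane_empty (a point): Middle of the floor of the empty lane, 27.5 mm from the tray's middle towards the tray's own +x (the lane farther to the robot's left); axes as the tray's, so a screwdriver laid right has its own +y along this +y.
- laid_driver: The like-shaped screwdriver that already lies in the other lane, handle towards the tray's +y end; to be left there. Frame and sizes as loose_driver.
- carousel: Fixed foot of the small-parts carousel, 150 mm across. Origin under its centre. A 22 mm wide dark steel pointer, flat on the table, sticks out of it to its own -x (its front, roughly towards the robot), ending 124 mm from the centre, 29 mm beyond the turning deck.
- handle (a point): Centre of the carousel's handle, on the turning axis, 138 mm above the table: a bar 70 mm long, 14 mm thick and 26 mm high (125 to 151 mm above the table) on a post 14 mm across. It turns with the deck; the bar lies along this point's x axis, i.e. along the line from the axis to the big jar, which stands on the -x side.
- jar (a point): Centre of the lid top of the big screw jar (fixed to the deck), 56 mm from the turning axis, 100 mm above the table; the jar is 66 mm wide. The deck (190 mm across, rim 25 mm above the table) carries it and three smaller jars (46 mm wide, tops 72 mm above the table) at quarter turns, all fixed to it.
- turntable (a joint): Angle of the deck on the foot, rad, growing counterclockwise seen from above; the big jar stands over the pointer at 0 and at 6.283 (a full turn). Travel -3 to 9.5. It turns with light friction (about 0.06 N m) both ways and stays where it is left.
- small_offcut: Bystander: wooden offcut 34x50x20 mm on the table near the robot's edge; origin under its centre.
- square_offcut: Bystander: wooden offcut 50x50x32 mm behind the work; origin under its centre.
- tape_measure: Bystander: tape measure 43x90x62 mm behind the work; origin under its centre.

How it is judged:
On the way, in this order (a step that is already met when the one before it is completed fails the run):
1. the loose screwdriver lies flat in the empty lane, handle at the same end as the other's, let go (x of driver_grip in the frame of lane_empty between -0.016 and 0.016 m and y of driver_grip in the frame of lane_empty between 0.026 and 0.074 m and z of driver_grip in the frame of lane_empty between 0.009 and 0.0175 m and x of driver_tip in the frame of lane_empty between -0.022 and 0.022 m and z of driver_tip in the frame of lane_empty between 0.008 and 0.0185 m and linear speed of loose_driver below 0.03 m/s and contact force between the fingers and loose_driver below 0.3 N), for 0.2 s.
2. the carousel is turned so that the big jar stands over the pointer (y of jar in the frame of carousel between -0.007 and 0.007 m and x of jar in the frame of carousel below 0 m), for 0.2 s.
At the end, for the whole second after the job is handed in: The loose screwdriver rests flat in the empty lane (16 mm across, 24 mm along), handle at the tray's +y end, untouched; the big jar is within 7 mm sideways of the pointer's line; the fingers grip the handle (over 4 N, TCP within 45 mm of its centre); the deck stands still (under 0.05 rad/s) (all of step 1 and all of step 2 and contact force between the fingers and carousel above 4 N and distance between the grasp point and handle below 0.045 m and velocity of joint turntable between -0.05 and 0.05 rad/s); the arm keeps its last pose, push and grip.
It fails at once if the screwdriver already in the tray is shifted more than 25 mm (distance of laid_driver from where it was at the start of the episode above 0.025 m).
It fails at once if the small offcut is shifted more than 30 mm (distance of small_offcut from where it was at the start of the episode above 0.03 m).
It fails at once if the square offcut is shifted more than 30 mm (distance of square_offcut from where it was at the start of the episode above 0.03 m).
It fails at once if the tape measure is shifted more than 30 mm (distance of tape_measure from where it was at the start of the episode above 0.03 m).
It also fails if it takes over 64 s, if anything falls off the work surface, if the arm or the gripper's body presses on something with over 40 N, if the wrist force passes 120 N, or if a joint passes its speed limit or range.

## Working session

There is one attempt and no reset: what is moved stays moved. The work goes in short steps, Python scripts to look and compute and a tool call to move; the robot and the scene stay as the last step left them, time stands still between calls to the robot, and variables do not carry over. Pictures are saved under pics/ and viewed, at most 10 in all, crops included, and the job is handed in when it is done.

Besides the shell and the picture viewer there is one more tool, called after ">>>" as a command line: name --argument value ..., lists and objects as JSON in quotes. play_rows: Moves the arm, as the interface text tells. Its arguments: {"type":"object","properties":{"plan":{"type":"array"},"grip_force":{"type":"number"}},"required":["plan"]}

```bash
ls; mkdir -p pics; cat > h.py <<'E'
import numpy as np, cv2
from station import r, imaging
def K(n):
    p=imaging.camera_params(n); f=210/np.tan(np.radians(p["vertical_fov"])/2)
    return p,f
def rays(n,uv):
    p,f=K(n); uv=np.atleast_2d(uv).astype(float)
    Km=np.array([[f,0,p["cx"]],[0,f,p["cy"]],[0,0,1]])
    s=cv2.undistortPoints(uv[:,None],Km,np.array([p["k1"],0,0,0.]))[:,0]
    return np.c_[s,np.ones(len(s))]
def plane(n,uv,z):
    T=np.linalg.inv(np.array(imaging.camera_params(n)["world_to_cam"])); d=rays(n,uv)@T[:3,:3].T; o=T[:3,3]
    return o+d*((z-o[2])/d[:,2])[:,None]
def deep(n,uv,depth):
    T=np.linalg.inv(np.array(imaging.camera_params(n)["world_to_cam"]))
    return (rays(n,uv)*np.ravel(depth)[:,None])@T[:3,:3].T+T[:3,3]
def cloud(n,dep):
    v,u=np.mgrid[:420,:560]; return deep(n,np.c_[u.ravel(),v.ravel()],dep).reshape(420,560,3)
def snap(n,tag):
    im,d=imaging.camera(n); cv2.imwrite(f"pics/{tag}.png",im[...,::-1]); np.savez(f"pics/{tag}.npz",im=im,d=d); return im,d
E
python3 - <<'E'
from h import *
for n in("top","side"):
    snap(n,n+"0"); print(imaging.camera_params(n))
print(r.state())
E
```

```text
pics
{'vertical_fov': 46.35415436736313, 'cx': 277.22154454382303, 'cy': 210.59347342986527, 'k1': 0.05996535386688312, 'world_to_cam': array([[ 0.0028292 , -0.99998512,  0.00466379,  0.06702067],
       [-0.97608196, -0.00377536, -0.21737008,  0.57259159],
       [ 0.21738446, -0.00393726, -0.97607812,  1.40593929],
       [ 0.        ,  0.        ,  0.        ,  1.        ]])}
{'vertical_fov': 49.24409879468896, 'cx': 282.1527420319654, 'cy': 215.1583532486252, 'k1': -0.014619415697395319, 'world_to_cam': array([[ 0.97210342, -0.23411709,  0.01428759, -0.50983169],
       [-0.12408184, -0.56499472, -0.81571114,  0.21234175],
       [ 0.19904433,  0.79118275, -0.57828298,  0.88536437],
       [ 0.        ,  0.        ,  0.        ,  1.        ]])}
{'time': 0.1, 'joints': array([ 1.30828881,  0.31164933,  0.01402135,  1.5128946 , -0.00441071,
        1.31923684, -0.02717765]), 'dq': array([ 1.19254806e-03,  2.68479867e-04, -1.89402661e-03, -4.59512656e-03,
        9.64631026e-04, -1.48224509e-03, -7.62025884e-05]), 'effort': array([ 8.18001663e-04, -3.80855227e+01,  1.46565372e-01, -2.31245184e+01,
        1.22581745e-02,  8.00193229e-03,  9.70877352e-06]), 'eef_pos': array([ 0.12032649, -0.53603565,  0.2490286 ]), 'tcp_rot': array([-1.06628219e-03,  9.93907302e-01,  1.10213936e-01, -1.62672105e-04]), 'wrist_force': array([0.5267041 , 0.41906484, 0.34409034]), 'wrist_torque': array([0.03568828, 0.01113773, 0.03069064]), 'finger_force': 0.0, 'opening': 0.08558558494267669}
```

View pics/top0.png

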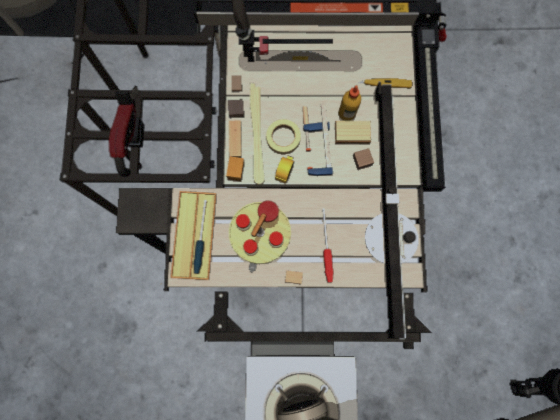

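View pics/side0.png

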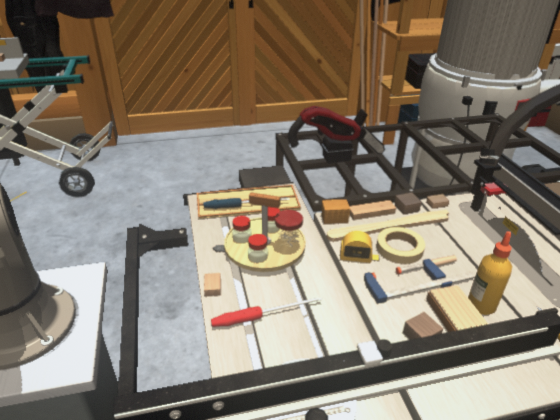

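The top view shows the loose red-handled driver around (326,248), with its handle at the bottom. The tray is at (193,235), with the laid driver in its right lane, and the carousel is at (262,232), with the big dark-red jar lid at (268,211) and the pointer near (253,267). The side view shows the same items: red driver (260,313), carousel (265,240) and tray (245,200).

```bash
python3 - <<'E'
from h import *
def proj(n,P):
    p,f=K(n);T=np.array(p["world_to_cam"]);c=T[:3,:3]@np.array(P)+T[:3,3];s=c[:2]/c[2];s=s*(1+p["k1"]*(s@s));return s*f+[p["cx"],p["cy"]]
for P in([0,0,0],[.12,-.537,.25],[.5,0,0]): print(proj("top",P).round(),proj("side",P).round())
D=np.load("pics/top0.npz");S=np.load("pics/side0.npz")
for n,Z in(("top",D),("side",S)):
    im=Z["im"];hsv=cv2.cvtColor(im,cv2.COLOR_RGB2HSV);C=cloud(n,Z["d"])
    H,Sa,V=hsv[...,0].astype(int),hsv[...,1],hsv[...,2]
    ws=(C[...,0]>.25)&(C[...,0]<.75)&(C[...,1]>-.2)&(C[...,1]<.6)
    red=((H<6)|(H>172))&(Sa>150)&(V>50)&ws
    N,L,st,ce=cv2.connectedComponentsWithStats(red.astype(np.uint8))
    for i in range(1,N):
        if st[i,4]>15:
            q=C[L==i]; print(n,"red",ce[i].round(1),st[i,4],np.median(q,0).round(3),V[L==i].mean().round())
    blk=(H>80)&(H<115)&(Sa>80)&ws
    q=C[blk];print("blue",blk.sum(),np.median(q,0) if len(q) else 0)
im=D["im"];a=cv2.resize(im[180:300,160:340],None,fx=4.4,fy=4.4,interpolation=cv2.INTER_CUBIC);cv2.imwrite("pics/c1.png",a[...,::-1])
im=S["im"];a=cv2.resize(im[170:340,180:340],None,fx=3.5,fy=3.5,interpolation=cv2.INTER_CUBIC);cv2.imwrite("pics/c2.png",a[...,::-1])
E
```

```text
[301. 412.] [ 20. 324.]
[532. 380.] [-67. 608.]
[299. 238.] [271. 285.]
top red [117.  148.9] 183 [0.726 0.523 0.164] 79.0
top red [268.2 210.5] 278 [0.565 0.096 0.103] 143.0
top red [242.3 220.9] 133 [0.539 0.173 0.073] 176.0
top red [275.7 238.2] 134 [0.487 0.072 0.073] 178.0
top red [250. 246.] 138 [0.464 0.148 0.073] 177.0
top red [328.  264.6] 213 [ 0.417 -0.084  0.024] 172.0
blue 347 [0.47883452 0.29940772 0.02617074]
side red [308.1 115. ] 98 [0.721 0.51  0.156] 93.0
side red [272.7 211.7] 107 [0.539 0.166 0.072] 188.0
side red [290.8 217.1] 190 [0.567 0.096 0.103] 165.0
side red [240.8 221.2] 144 [0.461 0.147 0.072] 202.0
side red [257.3 239.8] 174 [0.485 0.07  0.072] 204.0
side red [237. 316.] 457 [ 0.413 -0.092  0.023] 218.0
blue 101 [ 0.70456383 -0.0832889   0.02057226]
```

View pics/c1.png

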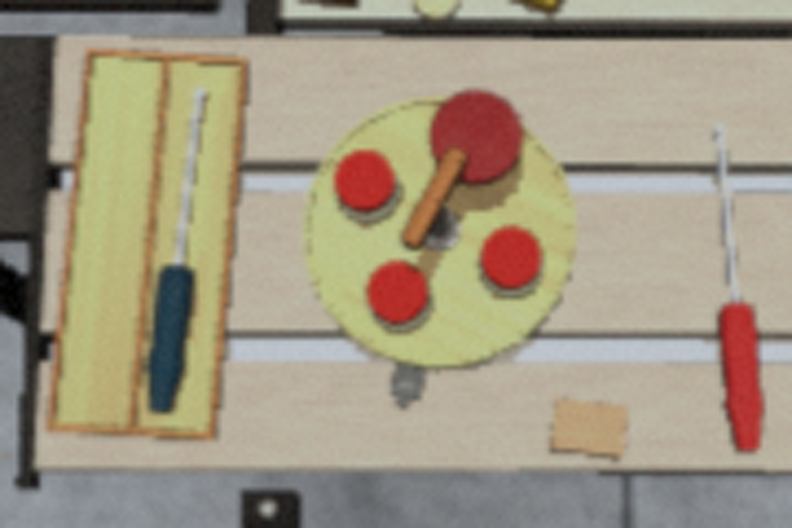

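View pics/c2.png

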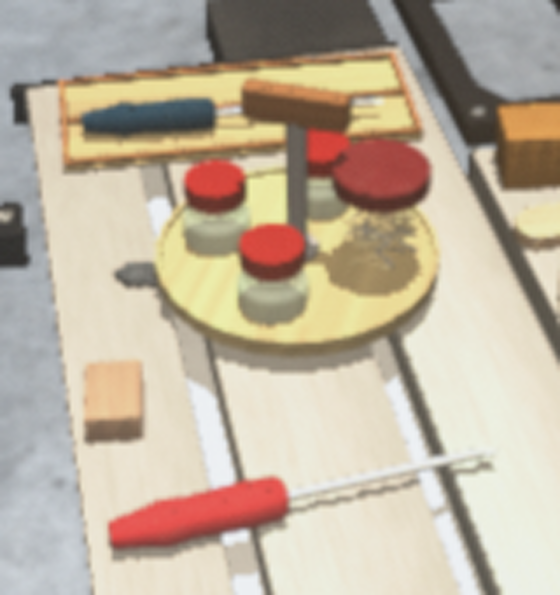

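The crops give these positions:
- **Tray:** outer corners at about (90,52), (245,62), (213,435) and (52,430) in crop c1. The left lane is empty.
- **Carousel:** the bar points at the big jar, which is at the back right. The pointer tip is at about (405,405), at the front.
- **Driver:** the red handle end is at (748,450) and the blade tip at (718,130).

```bash
python3 - <<'E'
from h import *
D=np.load("pics/top0.npz");im=D["im"];C=cloud("top",D["d"])
hsv=cv2.cvtColor(im,cv2.COLOR_RGB2HSV);H,S,V=[hsv[...,i].astype(int) for i in range(3)]
def px(c): return np.array(c,float)/4.4+[160,180]-.4
def rect(m,z,t):
    cs,_=cv2.findContours(m.astype(np.uint8),cv2.RETR_EXTERNAL,cv2.CHAIN_APPROX_NONE);c=max(cs,key=cv2.contourArea)
    P=plane("top",c[:,0],z)[:,:2]*1000
    rc=cv2.minAreaRect(P.astype(np.float32)); print(t,np.round(rc[0],1),np.round(rc[1],1),round(rc[2],1)); return P
# tray
t=plane("top",px([(90,52),(245,62),(213,435),(52,430)]),.011);print("tray corners",t.round(3)[:,:2].tolist(),"c",t.mean(0).round(4),np.linalg.norm(np.diff(t,axis=0),axis=1).round(3))
P=np.array([t[0]+t[1],t[2]+t[3]])/2;d=P[1]-P[0];print("tray +y yaw",np.degrees(np.arctan2(d[1],d[0])))
roi=np.zeros((420,560),bool);roi[185:290,165:222]=1
yel=roi&(H>20)&(H<32)&(S>80)&(V>170)
N,L,st,ce=cv2.connectedComponentsWithStats(yel.astype(np.uint8))
for i in range(1,N):
    if st[i,4]>150: rect(L==i,.006,"lane")
tr=roi&(S>75)&(V>90)&(H<35); rect(tr,.01,"trayall")
# driver
red=((H<6)|(H>172))&(S>150)&(V>50);red[:,:310]=0;red[:200]=0
P=rect(red,.013,"handle"); 
e=plane("top",px([(718,130),(736,303),(748,450)]),.013)[:,:2];print("tip,shoulder,end",e.round(4).tolist())
# pointer/deck
deck=(H>20)&(H<34)&(S>80)&(V>150);deck[:,:225]=0;deck[:,300:]=0;deck[:195]=0;deck[270:]=0
q=plane("top",cv2.convexHull(np.argwhere(deck)[:,::-1].astype(np.int32))[:,0],.025)[:,:2]*1000
print("deck",cv2.fitEllipse(q.astype(np.float32)),cv2.minEnclosingCircle(q.astype(np.float32)))
p=plane("top",px([(405,405),(406,385),(390,385),(424,385)]),.003);print("ptr",p.round(4)[:,:2].tolist())
hb=(H>4)&(H<16)&(S>130);hb[:,:250]=0;hb[:,270:]=0;hb[:210]=0;hb[240:]=0;rect(hb,.151,"bar");print("bar z",np.median(C[hb],0))
for p in([385,95],[392,180],[392,240],[397,320],[390,237],[410,237],[292,277]): print(p,C[p[1],p[0]].round(3))
E
```

```text
tray corners [[0.644, 0.372], [0.637, 0.262], [0.374, 0.276], [0.378, 0.385]] c [0.5084 0.3238 0.011 ] [0.11  0.263 0.109]
tray +y yaw 177.08977417103625
lane [564.2 303. ] [ 29.2 146.6] 86.9
lane [507.7 296.9] [ 47.  255.7] 86.9
lane [494.  354.1] [ 50.  224.8] 87.0
trayall [509.2 325.4] [116.9 271. ] 86.8
handle [415.8 -85.2] [96.7 22.2] 2.8
tip,shoulder,end [[0.5886, -0.0725], [0.4659, -0.0828], [0.3652, -0.0889]]
deck ((514.4619750976562, 122.1061782836914), (180.96392822265625, 185.25721740722656), 71.8509521484375) ((513.8343505859375, 121.56754302978516), 93.68895721435547)
ptr [[0.3958, 0.1457], [0.4095, 0.1452], [0.4095, 0.1562], [0.4096, 0.1328]]
bar [512.7 119. ] [21.1 68.3] 67.4
bar z [0.51462889 0.1202221  0.15068375]
[385, 95] [ 0.938 -0.265  0.079]
[392, 180] [ 0.664 -0.274  0.08 ]
[392, 240] [ 0.482 -0.265  0.08 ]
[397, 320] [ 0.256 -0.269  0.075]
[390, 237] [ 0.491 -0.261  0.078]
[410, 237] [ 0.499 -0.331  0.032]
[292, 277] [0.379 0.024 0.019]
```

>>> play_rows --plan '[{"x": 30,"y": -28,"z": 0,"spin": -7,"hand": 85},{"x": 60,"y": -56,"z": 0,"spin": -14,"hand": 85},{"x": 90,"y": -84,"z": 0,"spin": -21,"hand": 85},{"x": 120,"y": -112,"z": 0,"spin": -28,"hand": 85},{"x": 150,"y": -140,"z": 0,"spin": -35,"hand": 85},{"x": 180,"y": -168,"z": 0,"spin": -42,"hand": 85},{"x": 210,"y": -196,"z": 0,"spin": -49,"hand": 85},{"x": 240,"y": -224,"z": 0,"spin": -56,"hand": 85},{"x": 270,"y": -252,"z": 0,"spin": -63,"hand": 85},{"x": 300,"y": -280,"z": 0,"spin": -70,"hand": 85},{"x": 330,"y": -308,"z": 0,"spin": -77,"hand": 85},{"x": 360,"y": -336,"z": 0,"spin": -84,"hand": 85},{"x": 385,"y": -360,"z": 0,"spin": -91,"hand": 85},{"x": 399,"y": -373,"z": 0,"spin": -98,"hand": 85},{"x": 399,"y": -373,"z": 0,"spin": -105,"hand": 85},{"x": 399,"y": -373,"z": 0,"spin": -112,"hand": 85},{"x": 399,"y": -373,"z": 0,"spin": -119,"hand": 85},{"x": 399,"y": -373,"z": 0,"spin": -126,"hand": 85},{"x": 399,"y": -373,"z": 0,"spin": -130,"hand": 85},{"x": 399,"y": -373,"z": 0,"spin": -130,"hand": 85}]'

```text
time: 1.77
eef_pos: [0.4277, -0.0853, 0.2496]
tcp_rot: [-0.001, 0.32, 0.948, -0.0]
wrist_force: [-0.1, 0.3, -0.1]
opening: 0.0848
finger_force: 0.0
```

```bash
cat >> h.py <<'E'
def yawy():
    w,x,y,z=r.state()["tcp_rot"]; return np.degrees(np.arctan2(1-2*(x*x+z*z),2*(x*y-w*z)))
def to(P,yaw):
    """shift (tool mm) and spin for world TCP P, tool-y yaw deg"""
    from scipy.spatial.transform import Rotation as R
    s=r.state();q=s["tcp_rot"];M=R.from_quat([q[1],q[2],q[3],q[0]])
    y=yawy();sp=-((yaw-y+180)%360-180)
    print("at",s["eef_pos"].round(4),"yawy",round(y,1),"move",((M.inv().apply(np.array(P)-s["eef_pos"]))*1000).round(1),"spin",round(sp,1),"j",np.round(s["joints"],2),"F",s["wrist_force"].round(1),"open",s["opening"],"t",s["time"])
E
python3 -c "
from h import *
to([.427,-.0842,.12],94)"
```

```text
at [ 0.4277 -0.0853  0.2496] yawy 52.7 move [  1.1   0.5 129.6] spin -41.3 j [ 0.75  0.12 -0.65  1.78  0.07  1.27  1.01] F [-0.1  0.3 -0.1] open 0.08476816869273597 t 1.7667
```

>>> play_rows --plan '[{"x": 1,"y": 0.5,"z": 15,"spin": -7,"hand": 85},{"x": 1,"y": 0.5,"z": 35,"spin": -14,"hand": 85},{"x": 1,"y": 0.5,"z": 60,"spin": -21,"hand": 85},{"x": 1,"y": 0.5,"z": 85,"spin": -28,"hand": 85},{"x": 1,"y": 0.5,"z": 110,"spin": -35,"hand": 85},{"x": 1,"y": 0.5,"z": 130,"spin": -41,"hand": 85},{"x": 1,"y": 0.5,"z": 130,"spin": -41,"hand": 85},{"x": 1,"y": 0.5,"z": 130,"spin": -41,"hand": 85}]'

```text
time: 2.43
eef_pos: [0.4266, -0.0841, 0.1193]
tcp_rot: [-0.001, -0.03, 1.0, 0.001]
wrist_force: [-0.7, 0.3, 0.9]
opening: 0.0851
finger_force: 0.0
```

```bash
python3 -c "
from h import *
to([.427,-.0842,.028],94)
im,d=snap('side','s1');C=cloud('side',d)
h=cv2.cvtColor(im,cv2.COLOR_RGB2HSV);H,S,V=[h[...,i].astype(int) for i in range(3)]
m=((H<6)|(H>172))&(S>150)&(V>60)&(C[...,1]<-.03)&(C[...,1]>-.15)&(C[...,2]<.05)
q=plane('side',np.argwhere(m)[:,::-1],.02)*1000;rc=cv2.minAreaRect(q[:,:2].astype(np.float32));print(m.sum(),rc,q[:,0].max())
cv2.imwrite('pics/s1c.png',cv2.resize(im[180:360,160:360],None,fx=3,fy=3)[...,::-1])"
```

```text
at [ 0.4266 -0.0841  0.1193] yawy 93.4 move [-0.6 -0.2 91.3] spin -0.6 j [ 0.77  0.28 -0.72  1.97  0.22  0.97  1.57] F [-0.7  0.3  0.9] open 0.08508901002417578 t 2.4333
396 ((411.9520568847656, -89.83361053466797), (96.91697692871094, 25.68389320373535), 4.939611434936523) 460.18481309027084
```

View pics/s1c.png

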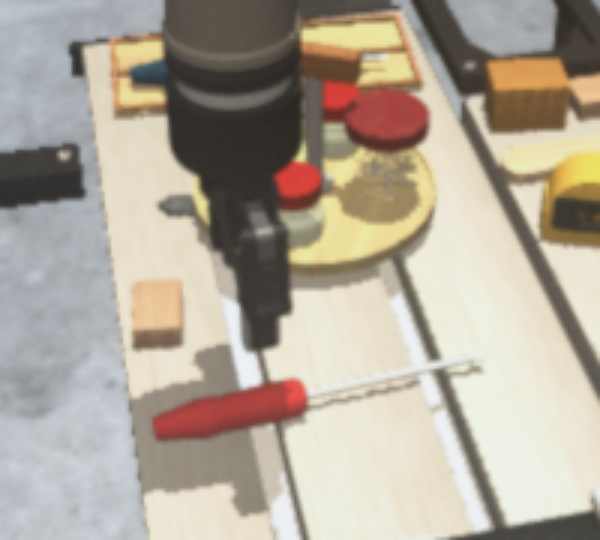

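The gripper hovers over the red handle, with its near finger at crop (262,330). The handle spans (160,425) to (300,390), and nothing is in the way. I'll go down and grip.

>>> play_rows --plan '[{"z": 20,"y": -1,"spin": -1,"hand": 85},{"z": 45,"y": -1,"spin": -1,"hand": 85},{"z": 65,"y": -1,"spin": -1,"hand": 85},{"z": 80,"y": -1,"spin": -1,"hand": 85},{"z": 91,"y": -1,"spin": -1,"hand": 85},{"z": 91,"y": -1,"spin": -1,"hand": 85},{"z": 91,"y": -1,"spin": -1,"hand": 60},{"z": 91,"y": -1,"spin": -1,"hand": 30},{"z": 91,"y": -1,"spin": -1,"hand": 15},{"z": 91,"y": -1,"spin": -1,"hand": 15},{"z": 91,"y": -1,"spin": -1,"hand": 15},{"z": 91,"y": -1,"spin": -1,"hand": 15},{"z": 91,"y": -1,"spin": -1,"hand": 15},{"z": 91,"y": -1,"spin": -1,"hand": 15}]' --grip_force 40

```text
invalid input
```

>>> play_rows --plan '[{"z": -10,"hand": 15},{"z": -30,"hand": 15},{"z": -55,"hand": 15},{"z": -80,"hand": 15},{"z": -105,"hand": 15},{"z": -130,"hand": 15},{"z": -155,"hand": 15},{"z": -180,"hand": 15},{"z": -205,"hand": 15},{"z": -220,"hand": 15},{"z": -220,"hand": 15},{"z": -220,"hand": 15}]'

```text
invalid input
```

```bash
python3 -c "
from h import *
to([.460,.3555,.248],87)
im,d=snap('side','s2');C=cloud('side',d)
h=cv2.cvtColor(im,cv2.COLOR_RGB2HSV);H,S,V=[h[...,i].astype(int) for i in range(3)]
m=((H<6)|(H>172))&(S>150)&(V>60)&(C[...,1]<0)&(C[...,2]>.12)
q=C[m];print(m.sum(),q.min(0),q.max(0),q.mean(0))
cv2.imwrite('pics/s2c.png',cv2.resize(im[100:300,140:380],None,fx=2.5,fy=2.5)[...,::-1])"
```

```text
at [ 0.4279 -0.0843  0.1205] yawy 93.5 move [ -58.6  437.1 -127.4] spin 6.5 j [ 0.77  0.28 -0.72  1.97  0.22  0.97  1.57] F [-0.6 -0.5 -0.2] open 0.08504826678548266 t 2.4833
21 [ 0.34573012 -0.69987337  0.20517586] [ 0.45157272 -0.09813879  0.69248494] [ 0.40301798 -0.36394703  0.4248365 ]
```

View pics/s2c.png

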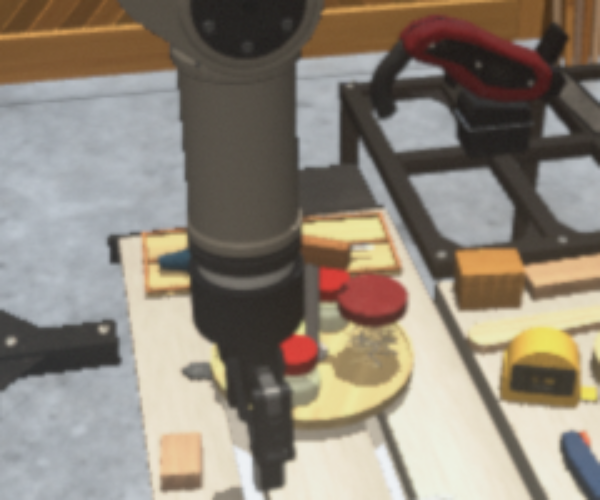

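Both calls were refused because every row needs all its keys, so nothing moved and the gripper is still above the handle. I'll send the rows again complete.

>>> play_rows --plan '[{"x": 0,"z": 20,"y": -1,"spin": -1,"hand": 85},{"x": 0,"z": 45,"y": -1,"spin": -1,"hand": 85},{"x": 0,"z": 65,"y": -1,"spin": -1,"hand": 85},{"x": 0,"z": 80,"y": -1,"spin": -1,"hand": 85},{"x": 0,"z": 92,"y": -1,"spin": -1,"hand": 85},{"x": 0,"z": 92,"y": -1,"spin": -1,"hand": 85},{"x": 0,"z": 92,"y": -1,"spin": -1,"hand": 60},{"x": 0,"z": 92,"y": -1,"spin": -1,"hand": 30},{"x": 0,"z": 92,"y": -1,"spin": -1,"hand": 15},{"x": 0,"z": 92,"y": -1,"spin": -1,"hand": 15},{"x": 0,"z": 92,"y": -1,"spin": -1,"hand": 15},{"x": 0,"z": 92,"y": -1,"spin": -1,"hand": 15},{"x": 0,"z": 92,"y": -1,"spin": -1,"hand": 15},{"x": 0,"z": 92,"y": -1,"spin": -1,"hand": 15}]' --grip_force 40

```text
time: 3.7
eef_pos: [0.4287, -0.0855, 0.029]
tcp_rot: [0.001, -0.04, 0.999, -0.0]
wrist_force: [-0.8, 0.1, 6.6]
opening: 0.0253
finger_force: 40.8
```

>>> play_rows --plan '[{"x": 0,"y": 0,"spin": 0,"z": -10,"hand": 15},{"x": 0,"y": 0,"spin": 0,"z": -30,"hand": 15},{"x": 0,"y": 0,"spin": 0,"z": -55,"hand": 15},{"x": 0,"y": 0,"spin": 0,"z": -80,"hand": 15},{"x": 0,"y": 0,"spin": 0,"z": -105,"hand": 15},{"x": 0,"y": 0,"spin": 0,"z": -130,"hand": 15},{"x": 0,"y": 0,"spin": 0,"z": -155,"hand": 15},{"x": 0,"y": 0,"spin": 0,"z": -180,"hand": 15},{"x": 0,"y": 0,"spin": 0,"z": -205,"hand": 15},{"x": 0,"y": 0,"spin": 0,"z": -220,"hand": 15},{"x": 0,"y": 0,"spin": 0,"z": -220,"hand": 15},{"x": 0,"y": 0,"spin": 0,"z": -220,"hand": 15}]'

```text
time: 4.7
eef_pos: [0.4277, -0.0852, 0.2485]
tcp_rot: [0.001, -0.041, 0.999, -0.0]
wrist_force: [0.5, -0.1, -1.7]
opening: 0.0249
finger_force: 40.0
```

```bash
python3 -c "
from h import *
to([.460,.3555,.25],87)
im,d=snap('side','s3');C=cloud('side',d)
cv2.imwrite('pics/s3c.png',cv2.resize(im[100:300,140:380],None,fx=2.5,fy=2.5)[...,::-1])"
```

```text
at [ 0.4277 -0.0852  0.2485] yawy 94.7 move [-68.  436.6  -1.8] spin 7.7 j [ 0.85  0.13 -0.76  1.78  0.09  1.27  1.72] F [ 0.5 -0.1 -1.7] open 0.024917824046186546 t 4.7
```

View pics/s3c.png

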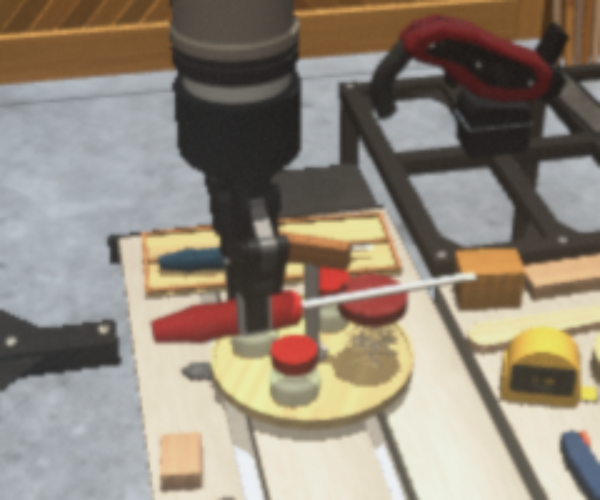

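The driver is held level. The fingers are at crop x≈255, on the handle between its end (152) and its shoulder (302), about as planned. Next I'll carry it over the carousel to the empty lane.

>>> play_rows --plan '[{"x": -2,"y": 12,"z": 0,"spin": 0,"hand": 15},{"x": -6,"y": 36,"z": 0,"spin": 1,"hand": 15},{"x": -10,"y": 66,"z": 0,"spin": 1,"hand": 15},{"x": -15,"y": 98,"z": 0,"spin": 2,"hand": 15},{"x": -20,"y": 130,"z": 0,"spin": 2,"hand": 15},{"x": -25,"y": 162,"z": 0,"spin": 3,"hand": 15},{"x": -30,"y": 194,"z": 0,"spin": 3,"hand": 15},{"x": -35,"y": 226,"z": 0,"spin": 4,"hand": 15},{"x": -40,"y": 258,"z": 0,"spin": 4,"hand": 15},{"x": -45,"y": 290,"z": 0,"spin": 5,"hand": 15},{"x": -50,"y": 322,"z": 0,"spin": 6,"hand": 15},{"x": -55,"y": 354,"z": 0,"spin": 6,"hand": 15},{"x": -60,"y": 386,"z": 0,"spin": 7,"hand": 15},{"x": -64,"y": 412,"z": 0,"spin": 7,"hand": 15},{"x": -67,"y": 430,"z": 0,"spin": 7.7,"hand": 15},{"x": -68,"y": 436.5,"z": 0,"spin": 7.7,"hand": 15},{"x": -68,"y": 436.5,"z": 0,"spin": 7.7,"hand": 15},{"x": -68,"y": 436.5,"z": 0,"spin": 7.7,"hand": 15}]'

```text
time: 6.25
eef_pos: [0.4597, 0.354, 0.2466]
tcp_rot: [-0.001, 0.026, 1.0, -0.001]
wrist_force: [0.0, -0.2, -0.6]
opening: 0.0249
finger_force: 39.9
```

```bash
python3 -c "
from h import *
to([.460,.3555,.10],87)
im,d=snap('top','t4')
cv2.imwrite('pics/t4c.png',cv2.resize(im[160:310,140:320],None,fx=4,fy=4)[...,::-1])
C=cloud('top',d);h=cv2.cvtColor(im,cv2.COLOR_RGB2HSV);H,S,V=[h[...,i].astype(int) for i in range(3)]
m=((H<6)|(H>172))&(S>150)&(V>50)&(C[...,1]>.3)&(C[...,2]>.19);q=C[m];print(m.sum(),q.mean(0),cv2.minAreaRect((q[:,:2]*1000).astype(np.float32)))"
```

```text
at [0.4597 0.354  0.2466] yawy 87.0 move [ -0.5   1.9 146.6] spin -0.0 j [-0.12  0.51 -0.87  1.4   0.39  1.41  0.53] F [ 0.  -0.2 -0.6] open 0.024909728734195162 t 6.25
12 [0.40086832 0.35710651 0.2392574 ] ((400.2708435058594, 357.4909362792969), (13.020299911499023, 5.455829620361328), 44.68869400024414)
```

View pics/t4c.png

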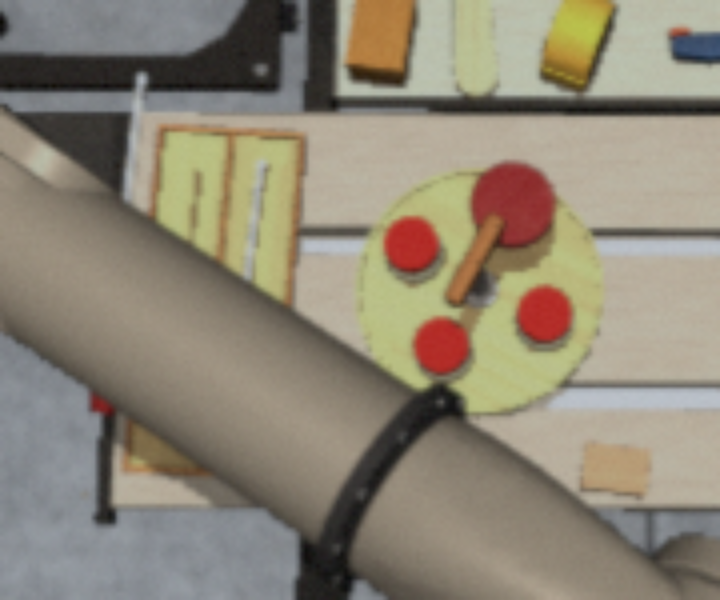

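The shaft tip shows at crop (142,75), which is full-image (175.5,179). The arm hides the handle. I'll check the tip position against the prediction while coming down.

>>> play_rows --plan '[{"x": 0,"y": 1.5,"z": 15,"spin": 0,"hand": 15},{"x": 0,"y": 1.5,"z": 40,"spin": 0,"hand": 15},{"x": 0,"y": 1.5,"z": 70,"spin": 0,"hand": 15},{"x": 0,"y": 1.5,"z": 100,"spin": 0,"hand": 15},{"x": 0,"y": 1.5,"z": 130,"spin": 0,"hand": 15},{"x": 0,"y": 1.5,"z": 155,"spin": 0,"hand": 15},{"x": 0,"y": 1.5,"z": 167,"spin": 0,"hand": 15},{"x": 0,"y": 1.5,"z": 167,"spin": 0,"hand": 15},{"x": 0,"y": 1.5,"z": 167,"spin": 0,"hand": 15}]'

```text
time: 7.05
eef_pos: [0.4607, 0.3558, 0.0814]
tcp_rot: [0.0, 0.027, 1.0, -0.0]
wrist_force: [0.4, 0.0, -1.1]
opening: 0.025
finger_force: 39.9
```

```bash
python3 -c "
from h import *
print('tip4',plane('top',[[175.5,178.8]],.230))
to([.460,.3555,.036],87)
snap('side','s5')
im,d=snap('top','t5')
cv2.imwrite('pics/t5c.png',cv2.resize(im[160:310,140:320],None,fx=4,fy=4)[...,::-1])
g=im[160:240,165:215].astype(int); h=cv2.cvtColor(im,cv2.COLOR_RGB2HSV)
m=np.zeros((420,560),bool);m[180:235,165:198]=(h[180:235,165:198,1]<70)&(h[180:235,165:198,2]>130)
N,L,st,ce=cv2.connectedComponentsWithStats(m.astype(np.uint8))
for i in range(1,N):
    if st[i,4]>6:
        a=np.argwhere(L==i)[:,::-1]; P=plane('top',a,.083-.016); print(st[i],P[np.argmax(P[:,0])],np.degrees(np.polyfit(P[:,0],P[:,1],1)[0]),P.mean(0))
"
```

```text
tip4 [[0.62116688 0.34182107 0.23      ]]
at [0.4607 0.3558 0.0814] yawy 86.9 move [ 0.7 -0.3 45.4] spin -0.1 j [-0.16  0.66 -0.79  1.62  0.51  1.08  0.43] F [ 0.4  0.  -1.1] open 0.025025570350861913 t 7.05
[165 183  33  34 438] [0.65575094 0.31111657 0.067     ] -20.175492802502745 [0.62026959 0.3650726  0.067     ]
[181 193   6  26  90] [0.62445918 0.34281828 0.067     ] -3.5362096076430833 [0.58675059 0.34809303 0.067     ]
[165 222  30  13 201] [0.53561428 0.3919702  0.067     ] 63.71149397830004 [0.5119024  0.37221874 0.067     ]
```

View pics/t5c.png

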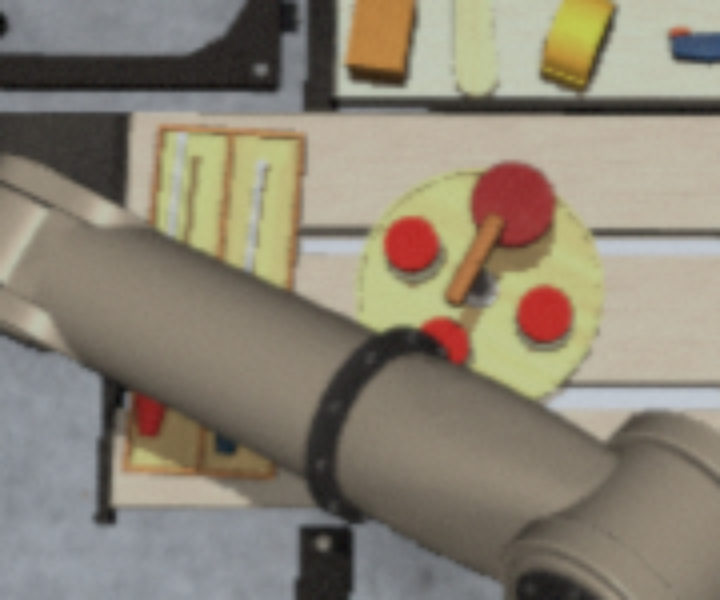

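The shaft tip is at about (0.624, 0.343), within 4 mm of the lane's midline. Both the shaft and the red handle end (crop (150,415)) lie inside the left lane. I'll lower it, release, and rise.

>>> play_rows --plan '[{"x": 0,"y": 0,"z": 12,"spin": 0,"hand": 15},{"x": 0,"y": 0,"z": 25,"spin": 0,"hand": 15},{"x": 0,"y": 0,"z": 35,"spin": 0,"hand": 15},{"x": 0,"y": 0,"z": 42,"spin": 0,"hand": 15},{"x": 0,"y": 0,"z": 45.5,"spin": 0,"hand": 15},{"x": 0,"y": 0,"z": 45.5,"spin": 0,"hand": 15},{"x": 0,"y": 0,"z": 45.5,"spin": 0,"hand": 15}]'

```text
time: 7.73
eef_pos: [0.4598, 0.3568, 0.0351]
tcp_rot: [-0.0, 0.026, 1.0, -0.0]
wrist_force: [-0.2, -0.7, 0.8]
opening: 0.0253
finger_force: 40.0
```

>>> play_rows --plan '[{"x": 0,"y": 0,"z": 0,"spin": 0,"hand": 30},{"x": 0,"y": 0,"z": 0,"spin": 0,"hand": 38},{"x": 0,"y": 0,"z": 0,"spin": 0,"hand": 42},{"x": 0,"y": 0,"z": 0,"spin": 0,"hand": 42},{"x": 0,"y": 0,"z": 0,"spin": 0,"hand": 42},{"x": 0,"y": 0,"z": -10,"spin": 0,"hand": 42},{"x": 0,"y": 0,"z": -30,"spin": 0,"hand": 42},{"x": 0,"y": 0,"z": -55,"spin": 0,"hand": 42},{"x": 0,"y": 0,"z": -85,"spin": 0,"hand": 42},{"x": 0,"y": 0,"z": -115,"spin": 0,"hand": 42},{"x": 0,"y": 0,"z": -145,"spin": 0,"hand": 42},{"x": 0,"y": 0,"z": -175,"spin": 0,"hand": 42},{"x": 0,"y": 0,"z": -200,"spin": 0,"hand": 42},{"x": 0,"y": 0,"z": -215,"spin": 0,"hand": 42},{"x": 0,"y": 0,"z": -215,"spin": 0,"hand": 42},{"x": 0,"y": 0,"z": -215,"spin": 0,"hand": 42}]'

```text
time: 9.07
eef_pos: [0.4602, 0.3573, 0.2519]
tcp_rot: [0.001, 0.026, 1.0, 0.001]
wrist_force: [-0.3, -0.4, 0.1]
opening: 0.042
finger_force: 0.0
```

```bash
python3 -c "
from h import *
to([.5135,.1215,.25],63)"
```

```text
at [0.4602 0.3573 0.2519] yawy 87.0 move [ -65.7 -232.7    1.6] spin 24.0 j [-0.12  0.51 -0.87  1.39  0.39  1.41  0.53] F [-0.3 -0.4  0.1] open 0.04202962905590651 t 9.0667
```

>>> play_rows --plan '[{"x": -5,"y": -15,"z": 0,"spin": 2,"hand": 60},{"x": -11,"y": -40,"z": 0,"spin": 5,"hand": 60},{"x": -20,"y": -70,"z": 0,"spin": 9,"hand": 60},{"x": -28,"y": -100,"z": 0,"spin": 12,"hand": 60},{"x": -37,"y": -130,"z": 0,"spin": 15,"hand": 60},{"x": -45,"y": -160,"z": 0,"spin": 18,"hand": 60},{"x": -54,"y": -190,"z": 0,"spin": 21,"hand": 60},{"x": -62,"y": -218,"z": 0,"spin": 24,"hand": 60},{"x": -66,"y": -233,"z": 0,"spin": 24,"hand": 60},{"x": -66,"y": -233,"z": 0,"spin": 24,"hand": 60},{"x": -66,"y": -233,"z": 0,"spin": 24,"hand": 60}]'

```text
time: 9.98
eef_pos: [0.513, 0.1193, 0.249]
tcp_rot: [-0.001, 0.235, 0.972, -0.001]
wrist_force: [0.2, 0.4, 1.0]
opening: 0.0604
finger_force: 0.0
```

```bash
python3 -c "
from h import *
to([.5135,.1215,.139],63)
im,d=snap('side','s6'); ti,td=snap('top','t6')
a=cv2.resize(im[170:290,180:320],None,fx=4,fy=4);b=cv2.resize(ti[180:300,160:220],None,fx=4,fy=4);cv2.imwrite('pics/c6.png',np.hstack([a,b])[...,::-1])
for n,I,D in(('side',im,d),('top',ti,td)):
    C=cloud(n,D);h=cv2.cvtColor(I,cv2.COLOR_RGB2HSV);H,S,V=[h[...,i].astype(int) for i in range(3)]
    m=((H<6)|(H>172))&(S>150)&(V>60)&(C[...,1]>-.1)&(C[...,2]<.15)&(C[...,0]<.65)
    N,L,st,ce=cv2.connectedComponentsWithStats(m.astype(np.uint8))
    for i in range(1,N):
        if st[i,4]>15: print(n,ce[i].round(),st[i],C[L==i].mean(0).round(3),C[L==i].min(0).round(3),C[L==i].max(0).round(3))
"
```

```text
at [0.513  0.1193 0.249 ] yawy 62.8 move [  0.3   2.4 110. ] spin -0.2 j [ 0.32  0.36 -0.77  1.55  0.25  1.34  0.62] F [0.2 0.4 1. ] open 0.06037319074693635 t 9.9833
side [223. 192.] [204 188  37   9 241] [0.445 0.349 0.026] [0.394 0.338 0.007] [0.49  0.382 0.034]
side [284. 215.] [268 207  33  18 318] [0.556 0.119 0.093] [0.524 0.07  0.063] [0.587 0.192 0.129]
side [241. 221.] [233 216  16  13 134] [0.461 0.146 0.072] [0.444 0.128 0.066] [0.478 0.167 0.075]
side [258. 240.] [249 234  18  13 169] [0.485 0.071 0.072] [0.466 0.052 0.069] [0.505 0.094 0.075]
top [242. 221.] [236 214  14  14 121] [0.537 0.173 0.073] [0.52  0.152 0.066] [0.559 0.191 0.081]
top [182. 253.] [177 238  10  33 221] [0.447 0.355 0.03 ] [0.398 0.342 0.012] [0.494 0.367 0.04 ]
top [250. 246.] [244 240  13  13 136] [0.464 0.149 0.073] [0.446 0.131 0.065] [0.482 0.166 0.084]
```

View pics/c6.png

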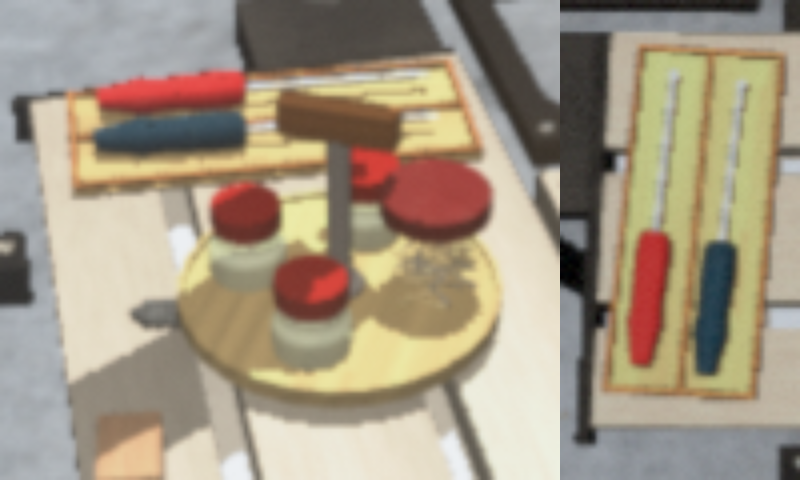

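Both views show the red driver lying in the left lane beside the blue one, with handles at the same end. Its handle centre measures x≈0.447, against 0.4465 expected. Next I'll grip the carousel bar.

>>> play_rows --plan '[{"x": 0,"y": 2,"z": 15,"spin": 0,"hand": 60},{"x": 0,"y": 2,"z": 35,"spin": 0,"hand": 60},{"x": 0,"y": 2,"z": 60,"spin": 0,"hand": 60},{"x": 0,"y": 2,"z": 85,"spin": 0,"hand": 60},{"x": 0,"y": 2,"z": 102,"spin": 0,"hand": 60},{"x": 0,"y": 2,"z": 110,"spin": 0,"hand": 60},{"x": 0,"y": 2,"z": 110,"spin": 0,"hand": 60},{"x": 0,"y": 2,"z": 110,"spin": 0,"hand": 30},{"x": 0,"y": 2,"z": 110,"spin": 0,"hand": 10},{"x": 0,"y": 2,"z": 110,"spin": 0,"hand": 5},{"x": 0,"y": 2,"z": 110,"spin": 0,"hand": 5},{"x": 0,"y": 2,"z": 110,"spin": 0,"hand": 5},{"x": 0,"y": 2,"z": 110,"spin": 0,"hand": 5},{"x": 0,"y": 2,"z": 110,"spin": 0,"hand": 5},{"x": 0,"y": 2,"z": 110,"spin": 0,"hand": 5}]' --grip_force 40

```text
time: 11.33
eef_pos: [0.5153, 0.1226, 0.1419]
tcp_rot: [0.001, 0.234, 0.972, 0.0]
wrist_force: [-0.7, -0.6, 6.3]
opening: 0.0131
finger_force: 41.9
```

```bash
cat > j.py <<'E'
from h import *
to([.5135,.1215,.139],63)
s=r.state();print("ff",s["finger_force"],"tq",s["wrist_torque"].round(2))
for n in("top","side"):
    I,D=snap(n,n+f"{s['time']:.1f}")
    C=cloud(n,D);h=cv2.cvtColor(I,cv2.COLOR_RGB2HSV);H,S,V=[h[...,i].astype(int) for i in range(3)]
    m=((H<6)|(H>172))&(S>140)&(V>45)&(abs(C[...,1]-.1215)<.11)&(C[...,2]<.11)&(C[...,2]>.05)&(abs(C[...,0]-.513)<.11)
    N,L,st,ce=cv2.connectedComponentsWithStats(m.astype(np.uint8))
    for i in range(1,N):
        if st[i,4]>25:
            c=C[L==i];g=c.mean(0); rc=cv2.minEnclosingCircle((c[:,:2]*1000).astype(np.float32)); print(n,st[i],g.round(4),"ang",round(np.degrees(np.arctan2(g[1]-.1215,g[0]-.5135)),1),"circ",np.round(rc[0],1),round(rc[1],1))
E
python3 j.py
```

```text
at [0.5153 0.1226 0.1419] yawy 62.9 move [ 1.1 -1.8  2.9] spin -0.1 j [ 0.28  0.45 -0.74  1.71  0.34  1.11  0.54] F [-0.7 -0.6  6.3] open 0.01305864885308508 t 11.3333
ff 41.90608338845777 tq [-0.12  0.25  0.02]
top [236 216  11  12  86] [0.5351 0.1772 0.0727] ang 68.8 circ [537.9 173. ] 19.3
top [244 240  13  13 138] [0.4637 0.1484 0.0726] ang 151.7 circ [463.8 148.6] 19.3
side [268 207  34  20 439] [0.5555 0.1113 0.0949] ang -13.7 circ [553.2 127.4] 62.8
side [233 216  16  14 171] [0.4603 0.1436 0.0708] ang 157.5 circ [462.9 146.3] 21.9
side [249 234  18  15 203] [0.4849 0.068  0.0712] ang -118.1 circ [486.2  70. ] 21.6
```

>>> play_rows --plan '[{"x": 0,"y": 0,"z": 0,"spin": 2,"hand": 5},{"x": 0,"y": 0,"z": 0,"spin": 6,"hand": 5},{"x": 0,"y": 0,"z": 0,"spin": 11,"hand": 5},{"x": 0,"y": 0,"z": 0,"spin": 16,"hand": 5},{"x": 0,"y": 0,"z": 0,"spin": 21,"hand": 5},{"x": 0,"y": 0,"z": 0,"spin": 26,"hand": 5},{"x": 0,"y": 0,"z": 0,"spin": 31,"hand": 5},{"x": 0,"y": 0,"z": 0,"spin": 36,"hand": 5},{"x": 0,"y": 0,"z": 0,"spin": 41,"hand": 5},{"x": 0,"y": 0,"z": 0,"spin": 46,"hand": 5},{"x": 0,"y": 0,"z": 0,"spin": 51,"hand": 5},{"x": 0,"y": 0,"z": 0,"spin": 56,"hand": 5},{"x": 0,"y": 0,"z": 0,"spin": 61,"hand": 5},{"x": 0,"y": 0,"z": 0,"spin": 66,"hand": 5},{"x": 0,"y": 0,"z": 0,"spin": 71,"hand": 5},{"x": 0,"y": 0,"z": 0,"spin": 76,"hand": 5},{"x": 0,"y": 0,"z": 0,"spin": 80,"hand": 5},{"x": 0,"y": 0,"z": 0,"spin": 80,"hand": 5},{"x": 0,"y": 0,"z": 0,"spin": 80,"hand": 5}]' --grip_force 60

```text
time: 13.02
eef_pos: [0.5125, 0.1215, 0.1419]
tcp_rot: [-0.0, 0.804, 0.594, -0.002]
wrist_force: [-8.5, -3.2, 11.7]
opening: 0.0132
finger_force: 60.2
```

```bash
python3 j.py
```

```text
at [0.5125 0.1215 0.1419] yawy -17.1 move [0.4 1.  2.9] spin -80.1 j [ 0.07  0.39 -0.44  1.72  0.18  1.08 -0.72] F [-8.5 -3.2 11.7] open 0.01315051489963308 t 13.0167
ff 60.15915810596198 tq [-0.59  1.38 -0.03]
top [235 217  13  14 120] [0.5284 0.178  0.0729] ang 75.2 circ [529.7 175.4] 20.0
top [247 242  12  12 110] [0.4581 0.1419 0.0727] ang 159.8 circ [459.2 140.9] 19.5
side [268 207   8  12  65] [0.5364 0.167  0.0709] ang 63.3 circ [534.8 170.2] 17.3
side [233 219  16  13 164] [0.4572 0.1331 0.071 ] ang 168.4 circ [456.9 137.5] 20.9
side [281 221  17  14 179] [0.5637 0.1009 0.0709] ang -22.3 circ [564.4 104. ] 21.5
side [249 224  27  14 266] [0.4962 0.0589 0.1025] ang -105.4 circ [495.6  64.4] 30.1
```

>>> play_rows --plan '[{"x": 0,"y": 0,"z": 0,"spin": 2,"hand": 5},{"x": 0,"y": 0,"z": 0,"spin": 6,"hand": 5},{"x": 0,"y": 0,"z": 0,"spin": 11,"hand": 5},{"x": 0,"y": 0,"z": 0,"spin": 16,"hand": 5},{"x": 0,"y": 0,"z": 0,"spin": 21,"hand": 5},{"x": 0,"y": 0,"z": 0,"spin": 26,"hand": 5},{"x": 0,"y": 0,"z": 0,"spin": 31,"hand": 5},{"x": 0,"y": 0,"z": 0,"spin": 36,"hand": 5},{"x": 0,"y": 0,"z": 0,"spin": 41,"hand": 5},{"x": 0,"y": 0,"z": 0,"spin": 46,"hand": 5},{"x": 0,"y": 0,"z": 0,"spin": 51,"hand": 5},{"x": 0,"y": 0,"z": 0,"spin": 56,"hand": 5},{"x": 0,"y": 0,"z": 0,"spin": 61,"hand": 5},{"x": 0,"y": 0,"z": 0,"spin": 66,"hand": 5},{"x": 0,"y": 0,"z": 0,"spin": 71,"hand": 5},{"x": 0,"y": 0,"z": 0,"spin": 76,"hand": 5},{"x": 0,"y": 0,"z": 0,"spin": 80,"hand": 5},{"x": 0,"y": 0,"z": 0,"spin": 83,"hand": 5},{"x": 0,"y": 0,"z": 0,"spin": 85,"hand": 5},{"x": 0,"y": 0,"z": 0,"spin": 85,"hand": 5}]'

```text
time: 14.78
eef_pos: [0.5108, 0.1242, 0.1419]
tcp_rot: [-0.0, 0.995, -0.105, -0.003]
wrist_force: [-11.1, 1.1, 13.6]
opening: 0.0133
finger_force: 60.3
```

```bash
python3 j.py; cat > p.py <<'E'
from h import *
import glob
# pointer: dark grey steel pixels just in front of the deck, near z=.003
for n,f in(("top","top0"),("side","side0"),("top","t6"),("side","s6")):
    Z=np.load(f"pics/{f}.npz");I=Z["im"];h=cv2.cvtColor(I,cv2.COLOR_RGB2HSV)
    v,u=np.mgrid[:420,:560];P=plane(n,np.c_[u.ravel(),v.ravel()],.003).reshape(420,560,3)
    rr=np.hypot(P[...,0]-.5135,P[...,1]-.1215);a=np.degrees(np.arctan2(P[...,1]-.1215,P[...,0]-.5135))%360
    m=(rr>.101)&(rr<.128)&(a>145)&(a<195)&(h[...,2]<150)&(h[...,1]<60)
    N,L,st,ce=cv2.connectedComponentsWithStats(m.astype(np.uint8))
    if N<2: continue
    i=1+np.argmax(st[1:,4]);m=L==i
    print(f,m.sum(),"ang mean",a[m].mean().round(1),a[m].min().round(1),a[m].max().round(1),"tip",a[m&(rr>rr[m].max()-.006)].mean().round(1),"rmax",rr[m].max().round(3))
E
python3 p.py
```

```text
at [0.5108 0.1242 0.1419] yawy -102.0 move [3.2 2.1 2.8] spin -165.0 j [-0.15  0.36 -0.15  1.73  0.06  1.07 -2.1 ] F [-11.1   1.1  13.6] open 0.013282391154267048 t 14.7833
ff 60.34861202293541 tq [ 0.13  1.94 -0.02]
top [235 221  10  11  77] [0.5207 0.1822 0.0721] ang 83.3 circ [523.8 178.9] 18.8
top [244 240   8  17  69] [0.4526 0.154  0.1036] ang 151.9 circ [453.7 151. ] 24.4
side [268 207   6  11  44] [0.5343 0.1692 0.0709] ang 66.4 circ [531.9 173.6] 17.2
side [257 209   4   9  29] [0.508  0.1725 0.0705] ang 96.1 circ [509.2 175.3] 12.7
side [281 220  17  14 181] [0.5646 0.106  0.0709] ang -16.9 circ [567.5 108.4] 22.0
side [256 235  18  15 197] [0.4987 0.0633 0.0711] ang -104.3 circ [498.4  65.2] 21.9
top0 45 ang mean 167.8 161.6 173.8 tip 167.6 rmax 0.122
side0 58 ang mean 167.8 161.3 173.7 tip 168.4 rmax 0.124
t6 93 ang mean 187.0 177.2 194.9 tip 188.8 rmax 0.128
s6 93 ang mean 188.2 177.7 195.0 tip 189.9 rmax 0.128
```

>>> play_rows --plan '[{"x": 0,"y": 0,"z": 0,"spin": 0,"hand": 5},{"x": 0,"y": 0,"z": 0,"spin": 0,"hand": 5},{"x": 0,"y": 0,"z": 0,"spin": 0,"hand": 5},{"x": 0,"y": 0,"z": 0,"spin": 0,"hand": 5},{"x": 0,"y": 0,"z": 0,"spin": 0,"hand": 5},{"x": 0,"y": 0,"z": 0,"spin": 0,"hand": 5}]'

```text
time: 15.38
eef_pos: [0.5108, 0.1242, 0.1419]
tcp_rot: [-0.0, 0.995, -0.104, -0.003]
wrist_force: [-10.6, 1.1, 12.9]
opening: 0.0127
finger_force: 60.3
```

```bash
python3 - <<'E'
from h import *
to([.5135,.1215,.139],-102); print(r.state()["finger_force"],abs(r.state()["dq"]).max())
I,D=snap("top","end");C=cloud("top",D);h=cv2.cvtColor(I,cv2.COLOR_RGB2HSV);H,S,V=[h[...,i].astype(int) for i in range(3)]
m=((H<6)|(H>172))&(S>150)&(V>50)&(C[...,1]>.3)&(C[...,2]<.06);print(m.sum(),C[m].mean(0),C[m].min(0),C[m].max(0))
m=((H<6)|(H>172))&(S>130)&(V>45)&(C[...,1]<.25)&(C[...,1]>0)&(C[...,2]>.092)&(C[...,2]<.11)&(C[...,0]<.6);q=C[m];print(m.sum(),q.mean(0),q.min(0),q.max(0))
E
```

```text
at [0.5108 0.1242 0.1419] yawy -101.9 move [3.2 2.1 2.9] spin 0.1 j [-0.15  0.36 -0.15  1.73  0.06  1.07 -2.1 ] F [-10.6   1.1  12.9] open 0.012713889434594988 t 15.3833
60.349304067349294 0.0017131513974235932
218 [0.44739683 0.35498441 0.02940857] [0.39772457 0.34313982 0.01771548] [0.49364443 0.36841791 0.03966279]
72 [0.45246094 0.15335397 0.10317797] [0.43082233 0.14087493 0.09582392] [0.47657589 0.1639977  0.10889116]
```

```bash
python3 -c "
from h import *
print(r.hand_in())"
```

```text
the job is handed in; nothing more can be done
None
```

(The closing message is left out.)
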